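# Catch a portion of biscuits from a chute dispenser in a dish

### The job

Serve the portion of small round biscuits that waits in the tilted chute of the dispenser: slide the empty round dish under the end of the chute and gently press the hanging paddle back to its stop with it, without ramming it, and hold it there until all four biscuits have slid down into the dish. Then let go, leaving the filled dish standing upright on the worktop; do not push the sample cup near the table's edge about.

Things in the scene. Friction and masses are not known exactly. Their poses are not given: they have to be found in the camera images.
- dispenser: Fixed bench dispenser: grey foot and post (x 0.086 to 0.166, y -0.037 to 0.037) carry an open steel chute, 45 mm wide, tilted 35 deg, its lower end in front at x 0.05, z 0.15; below it only the paddle hangs. Origin: on the worktop, where the dish's centre belongs when the paddle is fully pressed. z up; x horizontal from front to back: the direction to push the dish; y across.
- gate (a joint): Angle (rad) of the rocker carrying drop gate and paddle; its axis lies across the chute at x 0.097, z 0.190 of the dispenser. 0: gate shut, where a spring returns it; 0.31: end stop, paddle fully pressed to +x, gate dropped below the chute floor. Biscuits slide out from about 0.25 on. Full pressing takes about 4 N at the dish; over 45 N is ramming.
- paddle (a point): Middle of the paddle, a steel plate 64 mm wide, 50 mm tall with a rubber pad, on two side arms below the chute. At rest it leans to the front, lower edge 33 mm above the worktop. The dish's rim meets it when the dish's centre is about 52 mm in front (-x) of the dispenser's origin, and has it fully pressed when the centre is at that origin.
- dish: Round white ceramic dish, 110 mm across the rim, narrowing to 102 mm near the foot, 50 mm high, wall 5 mm, inner floor 6 mm up, 0.26 kg, standing loose on the worktop. Origin: centre of its underside; z up.
- biscuit_1: Biscuit 1 of 4 (1 is nearest the gate), round and domed with a flat base, light brown, 34 mm across, 25 mm high, waiting in the chute. Origin: its centre, 12 mm above its base; z along its axis.
- biscuit_2: Biscuit 2 of 4 (1 is nearest the gate), round and domed with a flat base, light brown, 34 mm across, 25 mm high, waiting in the chute. Origin: its centre, 12 mm above its base; z along its axis.
- biscuit_3: Biscuit 3 of 4 (1 is nearest the gate), round and domed with a flat base, light brown, 34 mm across, 25 mm high, waiting in the chute. Origin: its centre, 12 mm above its base; z along its axis.
- biscuit_4: Biscuit 4 of 4 (1 is nearest the gate), round and domed with a flat base, light brown, 34 mm across, 25 mm high, waiting in the chute. Origin: its centre, 12 mm above its base; z along its axis.
- cup_a: Small clear sample cup with cereal near the table's edge, left of the dish, 46 mm across and 45 mm high, a bystander. Origin: centre of its underside.

How it is judged:
By the outcome, as a careful person would: the job done as asked, in the order asked, and still so for the second after the job is handed in, with the robot touching nothing.
It also fails if it takes over 40 s, if anything falls off the work surface, if the arm or the gripper's body presses on something with over 40 N, if the wrist force passes 120 N, or if a joint passes its speed limit or range.

### The arm

A 7-joint arm with a two-finger parallel gripper is mounted at the origin on the work surface; the furniture and walls round the work are solid. World frame = base frame: x ahead of the robot, y to its left, z up, the work surface at z = 0. Lengths are in m, angles in rad, forces in N, time in s.
With the tool pointing down it reaches from about 0.4 to 0.85 m from the base axis. Payload 4.5 kg.
Tool frame: the origin (TCP) lies between the finger pads; the fingertips stand r.tip_reach ahead of it and the grasp point (between the pads) lies 3 mm ahead of it (r.tip_reach is the distance from the TCP to the fingertips, in m); z points along the fingers, y is the line along which they close (so a half turn about z gives the same grasp; the last joint's range is limited). The gripper opens to 88 mm and grips with 3 to 60 N. Pads are 18 mm wide; open, the fingers measure 123 mm over their backs; the gripper's body (75 mm by 187 mm) begins 45 mm behind the grasp point.
Start: joints at [-1.182, 0.689, -0.195, 1.565, 0.157, 0.902, -0.215], TCP at [0.217, 0.586, 0.261] pointing down, gripper open.
Joint ranges: [-3.01, 3.01], [-0.46, 2.08], [-1.47, 1.51], [0.13, 2.56], [-1, 4.14], [0.04, 2.09], [-2.66, 2.66]. Speed limits (rad/s): [2.57, 2.57, 3.14, 3.14, 3.14, 3.14, 3.14].

### API

Orientations are given as a unit quaternion [x, y, z, w].
In Python, from plant import r gives the robot as it stands.
- The arm moves only by the tool step_arm, never from a script. Its argument "motion" is a list of rows, each an object with "dp": the shift along the tool's x, y, z in mm, a list of three; "twist": the turn, a rotation vector about the tool's x, y, z in rad, a list of three; "hand": the opening, from -1 (shut) to 1 (fully open). In form: [{"dp": [dx, dy, dz], "twist": [rx, ry, rz], "hand": hand}, ...]. A call has 1 to 5 rows; each row is the pose to reach, as a shift and turn from the pose commanded when the call began, along the tool's axes at that moment; what a row does not reach only later rows make up. A row lasts 1/8 s, in which the tool goes at most 62.5 mm and 10.7 degrees, less where a joint would pass 70% of its speed; a pose out of reach is approached as far as the arm can. A call with a gripper value outside its range is refused whole. The fingers move at their own pace and stop on an object; "force" is the grip in N (left out, the last holds). Time passes only in rows, so rows that repeat a pose let the fingers close. It gives the time, the measured TCP pose, the force, the opening and the grip force at its end, in the units of the state.
- r.get_state(): the state, without advancing time (a new reading comes with each control period).
- r.snapshot(name): name is "side" or "top"; returns a dict with "pixels" (480x640x3 uint8, red, green, blue), "depth" (480x640 float32, m along the optical axis (not along the pixel's ray), 0 where there is no reading), "fx", "fy", "cx", "cy" (pixels), "xyz" and "orientation" of the camera in the world. Camera axes: x right, y down, z forward; pixel columns grow to the right and rows downward; lengths in m; the calibration is good to about 2 mm. A picture is of the moment at which its call begins.
- r.finish_job(): hands the job in; it is judged then, once.
Trained networks look in the newest picture that a camera, given by its name, has taken for a name from the list of things; names that differ only in an ending like _2 or _b are one class to them, and where a whole thing is asked for, a point or a joint stands for the part that bears it (a point fixed in the world has none). Each returns a list of dicts, best first, with "score" (0 to 1); they miss things now and then, are a little off and sometimes report something else, mostly with a low value. They report only what shows in the picture. A call takes as long as a camera call.
- r.search_frame(camera, thing): "at" ([x, y, z] in m, in the coordinates of the camera as it stood for that picture, good to about 4 mm: the middle of the surface that is visible of it).
The state is a dict: "clock": time; "q": joint angles; "qd": joint speeds; "joint_torque": joint torques, N m; "tool_pos": TCP position; "eef_rot": TCP orientation; "contact_force": force on the tool from outside, world axes, zero at the start; "moment": the same for the moment, N m; "opening": opening from 0.0 (shut) to 1.0 (fully open); "finger_force": force on a finger pad.
Only numpy, scipy, OpenCV 4.12 (cv2) and the standard library are available. Lean on these libraries where they do the work, as an engineer would, in place of code of your own. Each camera call takes 0.05 s, during which the arm holds its last target. There are 200 camera calls.

## Working session

There is one attempt and no reset: what is moved stays moved. The work goes in short steps, Python scripts to look and compute and a tool call to move; the robot and the scene stay as the last step left them, time stands still between calls to the robot, and variables do not carry over. Pictures are saved under pics/ and viewed, at most 10 in all, crops included, and the job is handed in when it is done.

Besides the shell and the picture viewer there is one more tool, called after "Request:" as a command line: name --argument value ..., lists and objects as JSON in quotes. step_arm: Moves the arm, as the interface text tells. Its arguments: {"type":"object","properties":{"motion":{"type":"array"},"force":{"type":"number"}},"required":["motion"]}

```bash
mkdir -p pics; cat > h.py <<'E'
import numpy as np, cv2
from scipy.spatial.transform import Rotation as R
from plant import r
def cam2w(s,p): return R.from_quat(s["orientation"]).apply(p)+np.array(s["xyz"])
def snap(n,f):
    s=r.snapshot(n); cv2.imwrite(f"pics/{f}.png",s["pixels"][:,:,::-1].copy()); return s
def cloud(s):
    v,u=np.mgrid[:480,:640]; d=s["depth"]
    p=np.stack([(u-s["cx"])/s["fx"]*d,(v-s["cy"])/s["fy"]*d,d],-1)
    return cam2w(s,p.reshape(-1,3)).reshape(480,640,3)
def find(n,s,t):
    return [(round(x["score"],2),cam2w(s,x["at"]).round(4).tolist()) for x in r.search_frame(n,t)][:4]
E
cat > a.py <<'E'
from h import *
st=r.get_state(); print(st["clock"],st["tool_pos"],st["eef_rot"],st["opening"],r.tip_reach)
for n in("top","side"):
    s=snap(n,n+"0"); print(n,s["xyz"],R.from_quat(s["orientation"]).as_matrix().round(2).tolist(),s["fx"])
    for t in("dispenser","gate","paddle","dish","biscuit_1","cup_a"): print(t,find(n,s,t))
    np.save(n+"c.npy",cloud(s))
E
python3 a.py
```

```text
0.0 [0.21695979 0.58548116 0.25987982] [ 1.76439852e-01  9.84310967e-01 -9.43064813e-04 -1.02299933e-04] 0.9983500551720419 0.022
top [0.23571296 0.30985207 1.08098946] [[0.0, -0.98, 0.2], [-1.0, -0.0, -0.0], [0.0, -0.2, -0.98]] 592.0688369092443
dispenser []
gate [(0.63, [0.4153, 0.1539, 0.0773])]
paddle [(0.71, [0.4181, 0.1552, 0.0796]), (0.18, [0.4269, 0.0402, 0.2353])]
dish [(0.62, [0.3901, 0.3517, 0.0052])]
biscuit_1 [(0.92, [0.4267, 0.0439, 0.2344]), (0.8, [0.4266, 0.0673, 0.2171]), (0.61, [0.42, 0.1253, 0.1749]), (0.52, [0.4234, 0.0976, 0.1969])]
cup_a [(0.68, [0.3672, 0.5241, 0.0234])]
side [0.9812563  0.59576513 0.91781912] [[-0.49, 0.67, -0.55], [0.87, 0.38, -0.31], [-0.0, -0.64, -0.77]] 455.13651162432035
dispenser [(0.68, [0.4469, 0.0759, 0.1391])]
gate [(0.62, [0.4391, 0.1553, 0.0743])]
paddle [(0.78, [0.4427, 0.1539, 0.0722])]
dish [(0.82, [0.3773, 0.3452, 0.0206])]
biscuit_1 [(0.57, [0.4252, 0.1054, 0.1978]), (0.57, [0.4323, 0.0445, 0.233]), (0.47, [0.4263, 0.0787, 0.2124]), (0.47, [0.4374, 0.1557, 0.0746])]
cup_a [(0.74, [0.3589, 0.523, 0.0265])]
```

View pics/top0.png

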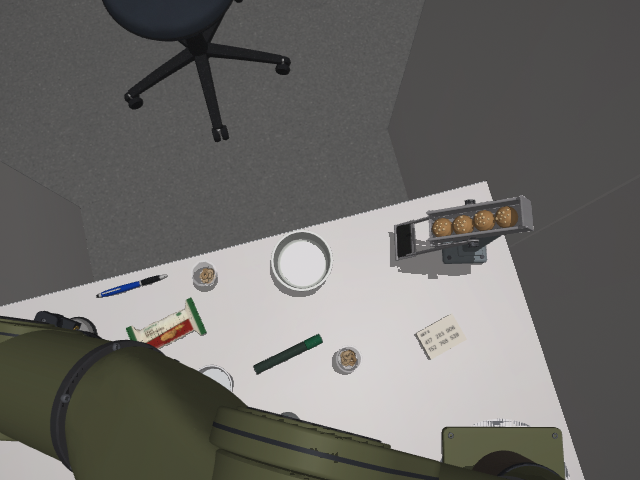

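View pics/side0.png

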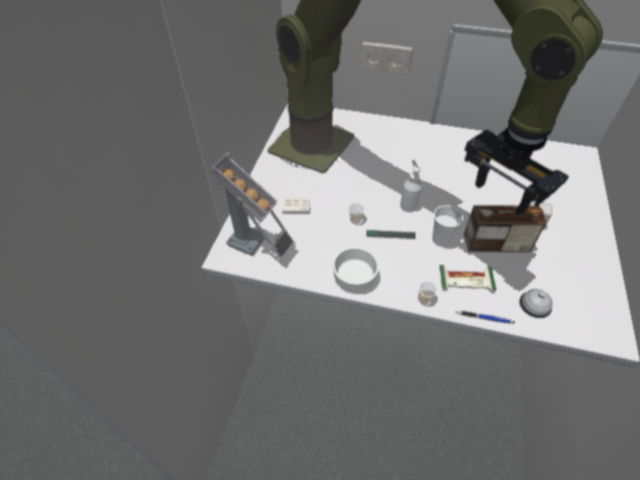

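```bash
cat > b.py <<'E'
import numpy as np,cv2
for n in("top","side"):
    c=np.load(n+"c.npy").reshape(-1,3)
    m=(np.abs(c[:,2]-.05)<.003)&(np.hypot(c[:,0]-.385,c[:,1]-.35)<.075)
    p=c[m]; print(n,len(p))
    if len(p)>20:
        A=np.c_[2*p[:,:2],np.ones(len(p))]; s=np.linalg.lstsq(A,(p[:,:2]**2).sum(1),rcond=None)[0]
        print("rim",s[:2],np.sqrt(s[2]+s[0]**2+s[1]**2))
    # dispenser: foot / chute / biscuits
    q=c[(c[:,2]>.01)&(c[:,1]<.27)&(abs(c[:,0]-.43)<.1)&(c[:,1]>-.1)]
    for lo in np.arange(.01,.33,.03):
        w=q[(q[:,2]>lo)&(q[:,2]<lo+.03)]
        if len(w)>10: print(round(lo,2),len(w),np.percentile(w,[1,50,99],axis=0).round(3).tolist())
E
python3 b.py
```

```text
top 483
rim [0.38838383 0.34893506] 0.052040586288465966
0.01 1201 [[0.334, -0.056, 0.011], [0.402, 0.034, 0.021], [0.526, 0.183, 0.04]]
0.04 987 [[0.333, -0.056, 0.04], [0.411, -0.005, 0.056], [0.525, 0.182, 0.07]]
0.07 882 [[0.332, -0.056, 0.07], [0.411, -0.011, 0.081], [0.527, 0.165, 0.1]]
0.1 695 [[0.331, -0.057, 0.101], [0.399, -0.036, 0.115], [0.528, 0.144, 0.129]]
0.13 985 [[0.332, -0.057, 0.13], [0.409, -0.03, 0.148], [0.527, 0.139, 0.16]]
0.16 2049 [[0.334, -0.056, 0.16], [0.423, -0.004, 0.177], [0.525, 0.145, 0.19]]
0.19 2420 [[0.334, -0.056, 0.19], [0.424, 0.051, 0.204], [0.526, 0.127, 0.22]]
0.22 2404 [[0.333, -0.056, 0.22], [0.427, -0.007, 0.235], [0.526, 0.084, 0.25]]
0.25 1730 [[0.332, -0.057, 0.25], [0.426, -0.025, 0.264], [0.528, 0.043, 0.28]]
0.28 1535 [[0.332, -0.057, 0.28], [0.427, -0.031, 0.295], [0.528, -0.004, 0.31]]
0.31 1746 [[0.332, -0.057, 0.31], [0.426, -0.031, 0.325], [0.528, -0.004, 0.34]]
side 218
rim [0.38894493 0.35058194] 0.0521736220233808
0.01 935 [[0.37, -0.045, 0.01], [0.442, 0.056, 0.02], [0.525, 0.184, 0.039]]
0.04 720 [[0.369, -0.046, 0.041], [0.436, 0.054, 0.055], [0.526, 0.182, 0.07]]
0.07 646 [[0.369, -0.046, 0.07], [0.44, -0.004, 0.083], [0.527, 0.165, 0.1]]
0.1 562 [[0.38, -0.043, 0.1], [0.444, -0.009, 0.115], [0.528, 0.144, 0.13]]
0.13 549 [[0.393, -0.039, 0.13], [0.45, -0.008, 0.146], [0.528, 0.142, 0.16]]
0.16 999 [[0.338, -0.054, 0.161], [0.444, 0.095, 0.177], [0.526, 0.146, 0.19]]
0.19 1211 [[0.335, -0.055, 0.19], [0.432, 0.055, 0.205], [0.525, 0.124, 0.219]]
0.22 1105 [[0.336, -0.054, 0.22], [0.43, 0.01, 0.234], [0.526, 0.08, 0.249]]
0.25 687 [[0.332, -0.055, 0.25], [0.438, -0.023, 0.264], [0.527, 0.041, 0.279]]
0.28 639 [[0.333, -0.055, 0.28], [0.44, -0.027, 0.295], [0.528, -0.003, 0.31]]
0.31 676 [[0.333, -0.055, 0.31], [0.44, -0.027, 0.326], [0.529, -0.003, 0.34]]
```

The top picture shows the dish at (302,262), the cup left of it at (205,275), and the dispenser at about (470,225) with its paddle at (404,240). The push direction is roughly -y. Next I'll fit the dispenser's yaw and origin.

```bash
cat > c.py <<'E'
import numpy as np
from scipy.optimize import minimize
C={n:np.load(n+"c.npy").reshape(-1,3) for n in("top","side")}
a=lambda t:np.array([np.cos(t),np.sin(t)]); b=lambda t:np.array([-np.sin(t),np.cos(t)])
for n in C:
    c=C[n]
    q=c[(c[:,2]>.155)&(c[:,2]<.29)&(c[:,1]<.2)&(c[:,1]>-.0)&(abs(c[:,0]-.425)<.06)]
    best=[]
    for d in np.arange(-100,-70,1.):
        v=q[:,:2]@b(np.radians(d)); best.append((np.ptp(np.percentile(v,[1,99])),d,np.percentile(v,[1,99]).mean()))
    best.sort(); print(n,"chute",len(q),[tuple(np.round(x,4)) for x in best[:4]])
    d=np.radians(best[0][1]); off=best[0][2]
    u=q[:,:2]@a(d); print(" chute end u",np.percentile(u,[.5,1,2,5]))
    # post/foot
    f=c[(c[:,2]>.008)&(c[:,2]<.13)&(abs(c[:,0]-.43)<.09)&(c[:,1]<.25)&(c[:,1]>-.04)]
    u=f[:,:2]@a(d); v=f[:,:2]@b(d)-off
    for lo,hi in((.008,.03),(.03,.06),(.06,.09),(.09,.12)):
        m=(f[:,2]>lo)&(f[:,2]<hi)
        print(lo,m.sum(),"u",np.histogram(u[m],np.arange(-.22,.08,.02)) [0].tolist(),"v",np.percentile(v[m&(abs(v)<.06)],[2,98]).round(3))
E
python3 c.py
```

```text
top chute 3864 [(np.float64(0.0636), np.float64(-88.0), np.float64(0.4268)), (np.float64(0.0637), np.float64(-86.0), np.float64(0.4292)), (np.float64(0.0637), np.float64(-85.0), np.float64(0.4301)), (np.float64(0.0637), np.float64(-87.0), np.float64(0.4281))]
 chute end u [-0.13055156 -0.12841762 -0.1270323  -0.12228181]
0.008 816 u [0, 0, 0, 0, 0, 0, 0, 193, 200, 135, 142, 3, 30, 113] v [-0.036  0.007]
0.03 620 u [0, 0, 216, 123, 0, 0, 0, 0, 36, 29, 0, 0, 63, 153] v [-0.03   0.032]
0.06 691 u [0, 0, 0, 377, 52, 0, 0, 0, 6, 19, 0, 0, 89, 148] v [-0.031  0.03 ]
0.09 382 u [0, 0, 0, 0, 75, 10, 0, 0, 0, 29, 1, 0, 117, 150] v [-0.034  0.03 ]
side chute 2045 [(np.float64(0.0566), np.float64(-89.0), np.float64(0.4319)), (np.float64(0.0567), np.float64(-88.0), np.float64(0.4332)), (np.float64(0.0571), np.float64(-90.0), np.float64(0.4304)), (np.float64(0.0572), np.float64(-87.0), np.float64(0.4341))]
 chute end u [-0.13870091 -0.13725687 -0.13561429 -0.13034895]
0.008 732 u [0, 0, 0, 0, 0, 0, 102, 192, 138, 84, 37, 38, 105, 36] v [-0.039  0.05 ]
0.03 598 u [0, 0, 229, 1, 0, 0, 0, 0, 102, 26, 0, 48, 145, 47] v [-0.038  0.055]
0.06 663 u [0, 0, 44, 193, 7, 0, 0, 0, 111, 28, 0, 57, 172, 51] v [-0.039  0.054]
0.09 508 u [0, 0, 0, 9, 81, 6, 0, 0, 100, 29, 0, 54, 168, 61] v [-0.038  0.055]
```

```bash
python3 - <<'E'
import cv2
a=cv2.imread("pics/top0.png")[170:290,370:550]; cv2.imwrite("pics/crop.png",cv2.resize(a,None,fx=4,fy=4,interpolation=cv2.INTER_CUBIC))
E
```

```text
(no output)
```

View pics/crop.png

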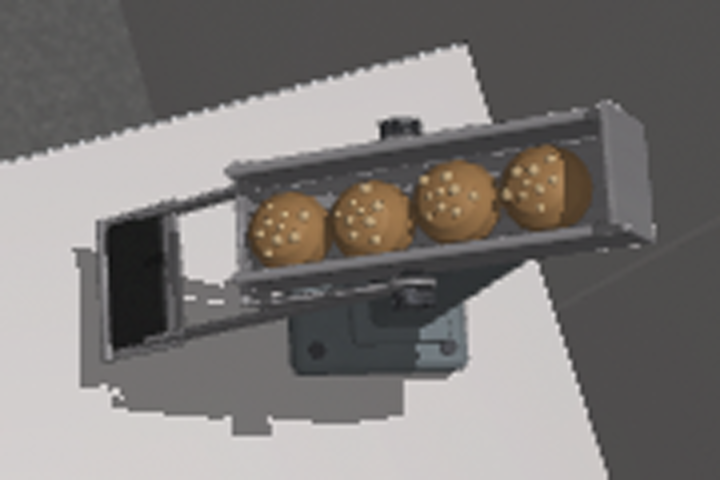

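The crop shows the paddle leaning to the front at left, the four biscuits in the chute, and the foot's near edge almost parallel to world y. I'll get the yaw from the paddle and foot geometry.

```bash
cat > d.py <<'E'
import numpy as np
from scipy.spatial import ConvexHull
import cv2
C={n:np.load(n+"c.npy").reshape(-1,3) for n in("top","side")}
P=[]
for n,c in C.items():
    p=c[(c[:,2]>.03)&(c[:,2]<.10)&(abs(c[:,0]-.43)<.06)&(c[:,1]>.135)&(c[:,1]<.22)]
    for _ in range(4):
        m=p.mean(0); nv=np.linalg.svd(p-m,full_matrices=False)[2][2]; d=abs((p-m)@nv); p=p[d<max(.002,2*d.std())]
    nv*=-np.sign(nv[1]); 
    print(n,"paddle",len(p),m.round(4),nv.round(3),"yaw",np.degrees(np.arctan2(nv[1],nv[0])).round(1),"ext",np.percentile(p,[1,99],axis=0).round(3).tolist())
    # foot plate top: slab of low heights
    f=c[(c[:,2]>.006)&(c[:,2]<.03)&(abs(c[:,0]-.43)<.07)&(c[:,1]<.15)&(c[:,1]>-.0)]
    print(" foot z hist",np.histogram(f[:,2],np.arange(.006,.031,.003))[0].tolist())
    r=cv2.minAreaRect(f[:,:2].astype(np.float32)*1000); print(" foot rect",r, np.percentile(f,[1,99],axis=0).round(3).tolist())
    P.append(f)
r=cv2.minAreaRect(np.vstack(P)[:,:2].astype(np.float32)*1000); print("both",r)
# chute side: for slices along y, min & max x of near-top points
for n,c in C.items():
    for y in np.arange(.01,.14,.015):
        zc=.15+(0.135-y)*np.tan(np.radians(35))
        s=c[(abs(c[:,1]-y)<.004)&(abs(c[:,2]-zc-.02)<.035)&(abs(c[:,0]-.43)<.05)]
        if len(s)>10: print(n,round(y,3),len(s),np.percentile(s[:,0],[1,99]).round(4),s[:,2].max().round(3))
E
python3 d.py
```

```text
top paddle 548 [0.4226 0.169  0.0608] [ 0.026 -0.837 -0.546] yaw -88.2 ext [[0.392, 0.148, 0.037], [0.454, 0.184, 0.093]]
 foot z hist [9, 17, 38, 145, 241, 133, 78, 18]
 foot rect ((425.24188232421875, 86.55207824707031), (155.6563262939453, 66.53836059570312), 57.52165603637695) [[0.389, 0.015, 0.008], [0.429, 0.094, 0.028]]
side paddle 301 [0.424  0.1693 0.0597] [ 0.016 -0.84  -0.543] yaw -88.9 ext [[0.393, 0.146, 0.035], [0.455, 0.185, 0.098]]
 foot z hist [24, 29, 66, 205, 121, 76, 19, 23]
 foot rect ((428.3382873535156, 57.208984375), (80.34178161621094, 76.31147003173828), 87.24295043945312) [[0.392, 0.019, 0.007], [0.464, 0.096, 0.029]]
both ((432.602783203125, 78.35296630859375), (142.89173889160156, 91.36476135253906), 74.84199523925781)
top 0.01 87 [0.4051 0.4493] 0.249
top 0.025 228 [0.4042 0.4489] 0.27
top 0.04 216 [0.4036 0.4492] 0.26
top 0.055 239 [0.4032 0.4487] 0.249
top 0.07 214 [0.4023 0.4486] 0.239
top 0.085 287 [0.3894 0.4614] 0.228
top 0.1 237 [0.3959 0.4481] 0.218
top 0.115 192 [0.3957 0.4474] 0.207
top 0.13 223 [0.3953 0.4468] 0.196
side 0.01 31 [0.4054 0.4509] 0.24
side 0.025 87 [0.4042 0.4507] 0.261
side 0.04 106 [0.4037 0.4497] 0.256
side 0.055 129 [0.4037 0.45  ] 0.247
side 0.07 103 [0.4027 0.4494] 0.237
side 0.085 133 [0.4023 0.4618] 0.225
side 0.1 133 [0.4025 0.4545] 0.216
side 0.115 122 [0.4015 0.4538] 0.206
side 0.13 129 [0.3997 0.4531] 0.193
```

```bash
cat > p.py <<'E'
from h import *
import sys
x,y,z=map(float,sys.argv[1:4]); tilt=np.radians(float(sys.argv[4]) if len(sys.argv)>4 else 30); yaw=np.radians(-88.2)
p=np.array([np.cos(yaw),np.sin(yaw),0]); tz=np.sin(tilt)*p-np.cos(tilt)*np.array([0,0,1]); ty=np.cross([0,0,1],p)
T=np.c_[np.cross(ty,tz),ty,tz]
st=r.get_state(); C=R.from_quat(st["eef_rot"])
print("at",st["clock"],np.round(st["tool_pos"],4),"F",np.round(st["contact_force"],1))
print("axes world->tool: x,y,z rows",C.as_matrix().T.round(3).tolist())
print("dp",(C.inv().apply(np.array([x,y,z])-st["tool_pos"])*1000).round(1),"twist",(C.inv()*R.from_matrix(T)).as_rotvec().round(3))
E
python3 p.py .388 .435 .20
```

```text
at 0.7 [0.2171 0.5861 0.2607] F [ 0.2 -0.2 -1.3]
axes world->tool: x,y,z rows [[-0.938, 0.347, 0.0], [0.347, 0.938, 0.0], [-0.0, 0.0, -1.0]]
dp [-212.7  -82.3   60.7] twist [ 0.31  -0.46   1.156]
```

Request:
step_arm --motion '[{"dp":[-40,-16,0],"twist":[0.04,-0.06,0.14],"hand":0.36},{"dp":[-85,-33,0],"twist":[0.08,-0.12,0.29],"hand":0.36},{"dp":[-125,-50,0],"twist":[0.12,-0.18,0.43],"hand":0.36},{"dp":[-170,-66,0],"twist":[0.16,-0.23,0.58],"hand":0.36},{"dp":[-213,-82,0],"twist":[0.2,-0.29,0.72],"hand":0.36}]'

```text
clock: 1.32
tool_pos: [0.3894, 0.4344, 0.2611]
eef_rot: [0.509, 0.843, -0.121, 0.122]
contact_force: [1.2, 0.9, -0.1]
opening: 0.684
finger_force: 0.0
```

```bash
python3 p.py .388 .435 .15
```

```text
at 1.325 [0.3894 0.4344 0.2611] F [ 1.2  0.9 -0.1]
axes world->tool: x,y,z rows [[-0.451, 0.829, -0.33], [0.889, 0.452, -0.079], [0.083, -0.329, -0.941]]
dp [ 37.8   7.9 104.2] twist [ 0.112 -0.166  0.432]
```

Request:
step_arm --motion '[{"dp":[9,2,26],"twist":[0.03,-0.05,0.12],"hand":0.36},{"dp":[19,4,52],"twist":[0.06,-0.1,0.25],"hand":0.36},{"dp":[28,6,78],"twist":[0.09,-0.14,0.36],"hand":0.36},{"dp":[38,8,104],"twist":[0.112,-0.166,0.432],"hand":0.36},{"dp":[38,8,104],"twist":[0.112,-0.166,0.432],"hand":0.36}]'

```text
clock: 1.95
tool_pos: [0.3857, 0.4358, 0.1475]
eef_rot: [0.67, 0.696, -0.182, 0.186]
contact_force: [-0.4, -0.8, 0.5]
opening: 0.679
finger_force: 0.0
```

```bash
python3 p.py .388 .437 .048; python3 - <<'E'
from h import *
snap("side","s1")
E
```

```text
at 1.95 [0.3857 0.4358 0.1475] F [-0.4 -0.8  0.5]
axes world->tool: x,y,z rows [[-0.034, 0.864, -0.502], [0.999, 0.037, -0.004], [0.015, -0.502, -0.865]]
dp [50.9  2.8 85.5] twist [-0.001  0.002  0.007]
```

View pics/s1.png

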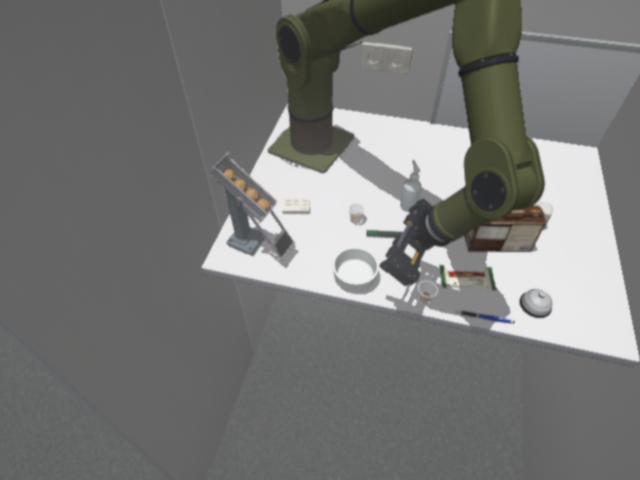

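The gripper at (405,265) stands between dish and cup. Before lowering, I'm checking how much room the wrist has over the brown box and the jug.

```bash
python3 - <<'E'
from h import *
o=np.load("sidec.npy"); 
for n,(u0,u1,v0,v1) in dict(box=(468,545,200,252),jug=(432,465,205,245),bottle=(400,420,165,210)).items():
    p=o[v0:v1,u0:u1].reshape(-1,3); p=p[(p[:,2]>.01)&(p[:,2]<.2)]; print(n,np.percentile(p,[2,98],axis=0).round(3).tolist())
for k in("side","top"):
    c=cloud(r.snapshot(k)); q=c.reshape(-1,3)
    m=(q[:,2]>.1)&(q[:,0]>0)&(q[:,1]>.42)
    for y in np.arange(.42,.9,.04):
        w=q[m&(abs(q[:,1]-y)<.02)]
        if len(w)>5: print(k,round(y,2),len(w),"z",np.percentile(w[:,2],[1,50,99]).round(3),"x",np.percentile(w[:,0],[1,99]).round(3))
E
```

```text
box [[0.066, 0.545, 0.014], [0.176, 0.702, 0.124]]
jug [[0.141, 0.463, 0.014], [0.207, 0.524, 0.094]]
bottle [[0.098, 0.353, 0.013], [0.128, 0.397, 0.142]]
side 0.42 570 z [0.136 0.584 0.616] x [0.244 0.471]
side 0.46 3065 z [0.186 0.553 0.63 ] x [0.262 0.479]
side 0.5 5098 z [0.194 0.544 0.629] x [0.24  0.477]
side 0.54 4983 z [0.263 0.481 0.59 ] x [0.263 0.42 ]
side 0.58 4476 z [0.109 0.479 0.918] x [0.167 0.981]
side 0.62 1836 z [0.104 0.435 0.468] x [0.113 0.437]
side 0.66 458 z [0.101 0.115 0.425] x [0.058 0.376]
side 0.7 149 z [0.101 0.111 0.124] x [0.072 0.115]
top 0.42 6962 z [0.146 0.694 0.712] x [0.156 0.44 ]
top 0.46 14913 z [0.203 0.639 0.701] x [0.158 0.47 ]
top 0.5 9017 z [0.201 0.557 0.681] x [0.169 0.471]
top 0.54 4030 z [0.255 0.501 0.591] x [0.272 0.416]
top 0.58 2171 z [0.403 0.479 0.525] x [0.317 0.433]
top 0.62 955 z [0.425 0.45  0.471] x [0.326 0.433]
```

Request:
step_arm --motion '[{"dp":[13,3,21],"twist":[0,0,0],"hand":0.36},{"dp":[26,3,43],"twist":[0,0,0],"hand":0.36},{"dp":[39,3,65],"twist":[0,0,0],"hand":0.36},{"dp":[51,3,85],"twist":[0,0,0],"hand":0.36},{"dp":[51,3,85],"twist":[0,0,0],"hand":0.36}]'

```text
clock: 2.72
tool_pos: [0.3885, 0.437, 0.0482]
eef_rot: [0.67, 0.695, -0.182, 0.186]
contact_force: [0.8, -0.1, 0.3]
opening: 0.684
finger_force: 0.0
```

```bash
python3 p.py .388 .417 .048; python3 p.py .420 .325 .048
```

```text
at 2.725 [0.3885 0.437  0.0482] F [ 0.8 -0.1  0.3]
axes world->tool: x,y,z rows [[-0.033, 0.864, -0.502], [0.999, 0.036, -0.004], [0.014, -0.502, -0.865]]
dp [-17.2  -1.2  10.1] twist [-0.001  0.003  0.006]
at 2.725 [0.3885 0.437  0.0482] F [ 0.8 -0.1  0.3]
axes world->tool: x,y,z rows [[-0.033, 0.864, -0.502], [0.999, 0.036, -0.004], [0.014, -0.502, -0.865]]
dp [-97.7  27.5  56.8] twist [-0.001  0.003  0.006]
```

Request:
step_arm --motion '[{"dp":[-7,0,4],"twist":[0,0,0],"hand":0.36},{"dp":[-14,-1,8],"twist":[0,0,0],"hand":0.36},{"dp":[-19,-1,11],"twist":[0,0,0],"hand":0.36},{"dp":[-23,-1,13],"twist":[0,0,0],"hand":0.36},{"dp":[-27,-1,15.5],"twist":[0,0,0],"hand":0.36}]'

```text
clock: 3.35
tool_pos: [0.3895, 0.4077, 0.0509]
eef_rot: [0.671, 0.696, -0.179, 0.185]
contact_force: [-1.0, 1.6, 1.3]
opening: 0.676
finger_force: 0.9
```

```bash
cat > e.py <<'E'
from h import *
st=r.get_state(); print(st["clock"],np.round(st["tool_pos"],4),np.round(st["contact_force"],1))
import sys
for n in ("top","side"):
    s=snap(n,"last_"+n); c=cloud(s).reshape(-1,3); d=find(n,s,"dish"); print(n,d)
    if not d: continue
    g=np.array(d[0][1][:2]); 
    m=(abs(c[:,2]-.049)<.004)&(np.hypot(*(c[:,:2]-g).T)<.075)
    p=c[m]
    if len(p)<30: continue
    rng=np.random.default_rng(0); best=(0,)
    for _ in range(500):   # circle of known radius range, ransac
        q=p[rng.choice(len(p),3,False),:2]; A=np.c_[2*q,np.ones(3)]
        try: s_=np.linalg.solve(A,(q**2).sum(1))
        except Exception: continue
        rr=np.sqrt(max(0,s_[2]+s_[0]**2+s_[1]**2))
        if not .050<rr<.055: continue
        k=(abs(np.hypot(*(p[:,:2]-s_[:2]).T)-rr)<.003).sum()
        if k>best[0]: best=(k,s_[:2].round(4),rr.round(4))
    print(" rim",len(p),best)
E
python3 e.py
```

```text
3.35 [0.3895 0.4077 0.0509] [-1.   1.6  1.3]
top [(0.88, [0.395, 0.3475, 0.004]), (0.28, [0.4229, 0.0988, 0.1994])]
 rim 608 (np.int64(526), array([0.3896, 0.3446]), np.float64(0.0519))
side [(0.7, [0.373, 0.3406, 0.0214])]
 rim 265 (np.int64(237), array([0.3907, 0.3457]), np.float64(0.0522))
```

Request:
step_arm --motion '[{"dp":[-8,2,5],"twist":[0,0,0],"hand":0.36},{"dp":[-16,5,10],"twist":[0,0,0],"hand":0.36},{"dp":[-24,8,15],"twist":[0,0,0],"hand":0.36},{"dp":[-32,11,20],"twist":[0,0,0],"hand":0.36},{"dp":[-40,14,24.5],"twist":[0,0,0],"hand":0.36}]'

```text
clock: 4.18
tool_pos: [0.4057, 0.3599, 0.0494]
eef_rot: [0.671, 0.695, -0.18, 0.185]
contact_force: [-0.3, 2.4, 1.3]
opening: 0.685
finger_force: 0.9
```

```bash
python3 e.py; python3 p.py .4215 .314 .049
```

```text
4.175 [0.4057 0.3599 0.0494] [-0.3  2.4  1.3]
top [(0.87, [0.4135, 0.2988, 0.0069])]
 rim 599 (np.int64(525), array([0.4083, 0.2986]), np.float64(0.0519))
side [(0.63, [0.3935, 0.2878, 0.0179]), (0.37, [0.4225, 0.1289, 0.1789])]
 rim 251 (np.int64(227), array([0.4099, 0.2981]), np.float64(0.0518))
at 4.375 [0.4056 0.3599 0.0494] F [-0.7  0.4  1. ]
axes world->tool: x,y,z rows [[-0.031, 0.865, -0.5], [0.999, 0.035, -0.001], [0.016, -0.5, -0.866]]
dp [-40.   14.3  23.5] twist [ 0.001 -0.     0.004]
```

Request:
step_arm --motion '[{"dp":[-8,3,4.6],"twist":[0,0,0],"hand":0.36},{"dp":[-16,6,9.3],"twist":[0,0,0],"hand":0.36},{"dp":[-24,9,14],"twist":[0,0,0],"hand":0.36},{"dp":[-32,11,18.5],"twist":[0,0,0],"hand":0.36},{"dp":[-38,12.5,22],"twist":[0,0,0],"hand":0.36}]'

```text
clock: 5.0
tool_pos: [0.4197, 0.3164, 0.0493]
eef_rot: [0.671, 0.695, -0.18, 0.185]
contact_force: [-0.6, 1.2, 0.4]
opening: 0.679
finger_force: 0.6
```

```bash
python3 e.py; python3 p.py .4215 .24 .049
```

```text
5.0 [0.4197 0.3164 0.0493] [-0.6  1.2  0.4]
top [(0.91, [0.4268, 0.2564, 0.0091])]
 rim 591 (np.int64(526), array([0.4228, 0.2559]), np.float64(0.0518))
side [(0.92, [0.4073, 0.2435, 0.0211])]
 rim 289 (np.int64(212), array([0.4239, 0.2555]), np.float64(0.0518))
at 5.2 [0.4195 0.3169 0.0494] F [-0.4  0.   0.1]
axes world->tool: x,y,z rows [[-0.032, 0.866, -0.5], [0.999, 0.036, -0.001], [0.017, -0.499, -0.866]]
dp [-66.4  -0.7  38.7] twist [ 0.001 -0.001  0.004]
```

View pics/last_side.png

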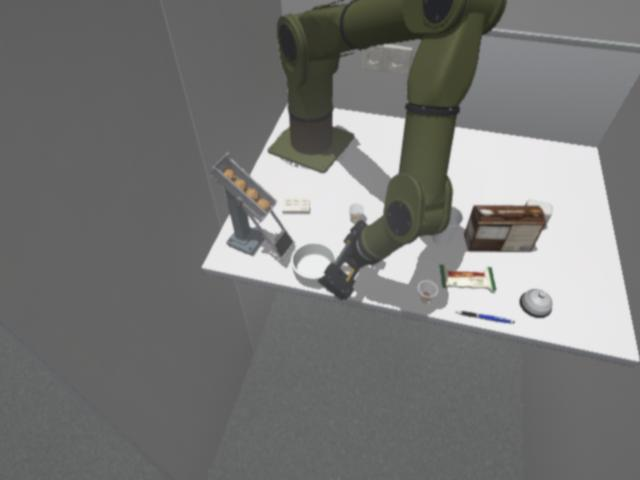

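Request:
step_arm --motion '[{"dp":[-6,0,3.5],"twist":[0,0,0],"hand":0.36},{"dp":[-12,-0.5,7],"twist":[0,0,0],"hand":0.36},{"dp":[-18,-0.7,10.4],"twist":[0,0,0],"hand":0.36},{"dp":[-24,-1,13.8],"twist":[0,0,0],"hand":0.36},{"dp":[-30,-1.2,17.3],"twist":[0,0,0],"hand":0.36}]'

```text
clock: 5.82
tool_pos: [0.4197, 0.2832, 0.0491]
eef_rot: [0.671, 0.696, -0.179, 0.185]
contact_force: [-0.4, 4.9, -0.1]
opening: 0.68
finger_force: 1.8
```

```bash
python3 e.py; python3 p.py .4195 .244 .049
```

```text
5.825 [0.4197 0.2832 0.0491] [-0.4  4.9 -0.1]
top [(0.9, [0.4276, 0.2221, 0.0053])]
 rim 686 (np.int64(510), array([0.4227, 0.2231]), np.float64(0.0522))
side [(0.58, [0.4098, 0.2075, 0.0198])]
 rim 291 (np.int64(193), array([0.4234, 0.2235]), np.float64(0.0518))
at 6.025 [0.4194 0.2818 0.0493] F [ 0.4  1.  -0.5]
axes world->tool: x,y,z rows [[-0.031, 0.865, -0.5], [0.999, 0.035, -0.002], [0.016, -0.5, -0.866]]
dp [-32.6  -1.3  19.2] twist [0.    0.    0.004]
```

Request:
step_arm --motion '[{"dp":[-5.5,0,3.2],"twist":[0,0,0],"hand":0.36},{"dp":[-11,-0.4,6.3],"twist":[0,0,0],"hand":0.36},{"dp":[-16,-0.6,9.2],"twist":[0,0,0],"hand":0.36},{"dp":[-21,-0.8,12.1],"twist":[0,0,0],"hand":0.36},{"dp":[-26,-1,15],"twist":[0,0,0],"hand":0.36}]'

```text
clock: 6.65
tool_pos: [0.4197, 0.2529, 0.0491]
eef_rot: [0.671, 0.696, -0.179, 0.185]
contact_force: [-0.1, 5.8, 0.5]
opening: 0.684
finger_force: 2.5
```

Request:
step_arm --motion '[{"dp":[-2,0,1.2],"twist":[0,0,0],"hand":0.36},{"dp":[-4,0,2.3],"twist":[0,0,0],"hand":0.36},{"dp":[-5,0,2.9],"twist":[0,0,0],"hand":0.36}]'

```text
clock: 7.02
tool_pos: [0.4197, 0.2467, 0.0492]
eef_rot: [0.671, 0.695, -0.18, 0.185]
contact_force: [-0.5, 4.1, -1.0]
opening: 0.679
finger_force: 1.8
```

```bash
python3 e.py; python3 p.py .4195 .244 .049
```

```text
7.025 [0.4197 0.2467 0.0492] [-0.5  4.1 -1. ]
top [(0.65, [0.4188, 0.1794, 0.0094])]
 rim 700 (np.int64(507), array([0.4232, 0.1866]), np.float64(0.0523))
side [(0.82, [0.4039, 0.1678, 0.0307]), (0.68, [0.3634, 0.5193, 0.0253])]
 rim 272 (np.int64(148), array([0.4234, 0.1862]), np.float64(0.0512))
at 7.225 [0.4197 0.2463 0.0492] F [-0.1  2.4 -0.8]
axes world->tool: x,y,z rows [[-0.032, 0.866, -0.5], [0.999, 0.036, -0.002], [0.016, -0.499, -0.866]]
dp [-1.9 -0.3  1.3] twist [ 0.001 -0.     0.004]
```

View pics/last_top.png

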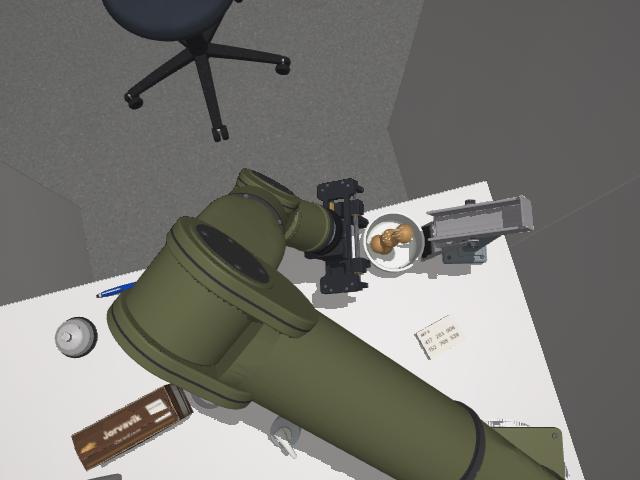

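The chute at (480,218) is empty and the biscuits are in the dish at (393,242). The force hasn't risen yet, so I'll creep the last few mm to the stop.

Request:
step_arm --motion '[{"dp":[-1,0,0.6],"twist":[0,0,0],"hand":0.36},{"dp":[-2,0,1.2],"twist":[0,0,0],"hand":0.36},{"dp":[-3,0,1.7],"twist":[0,0,0],"hand":0.36},{"dp":[-3,0,1.7],"twist":[0,0,0],"hand":0.36}]'

```text
clock: 7.72
tool_pos: [0.4199, 0.2443, 0.0491]
eef_rot: [0.671, 0.696, -0.179, 0.185]
contact_force: [-0.2, 5.7, 1.3]
opening: 0.683
finger_force: 2.8
```

Request:
step_arm --motion '[{"dp":[-1,0,0.6],"twist":[0,0,0],"hand":0.36},{"dp":[-2,0,1.2],"twist":[0,0,0],"hand":0.36},{"dp":[-2,0,1.2],"twist":[0,0,0],"hand":0.36}]'

```text
clock: 8.1
tool_pos: [0.4201, 0.243, 0.049]
eef_rot: [0.671, 0.696, -0.178, 0.185]
contact_force: [-0.4, 7.0, 2.7]
opening: 0.682
finger_force: 3.6
```

Request:
step_arm --motion '[{"dp":[-1,0,0.6],"twist":[0,0,0],"hand":0.36},{"dp":[-2,0,1.2],"twist":[0,0,0],"hand":0.36},{"dp":[-2,0,1.2],"twist":[0,0,0],"hand":0.36},{"dp":[-2,0,1.2],"twist":[0,0,0],"hand":0.36}]'

```text
clock: 8.6
tool_pos: [0.4202, 0.2426, 0.0489]
eef_rot: [0.67, 0.697, -0.177, 0.184]
contact_force: [-1.3, 11.4, 5.2]
opening: 0.678
finger_force: 5.4
```

```bash
python3 e.py; python3 - <<'E'
from h import *
s=snap("top","t2"); cv2.imwrite("pics/t2c.png",cv2.resize(s["pixels"][170:290,350:550,::-1],None,fx=4,fy=4,interpolation=cv2.INTER_CUBIC))
print(find("top",s,"biscuit_1"))
E
```

```text
8.6 [0.4202 0.2426 0.0489] [-1.3 11.4  5.2]
top [(0.75, [0.4214, 0.1754, 0.0135]), (0.67, [0.4155, 0.2176, 0.0486])]
 rim 775 (np.int64(510), array([0.4233, 0.1825]), np.float64(0.0521))
side [(0.56, [0.4014, 0.1664, 0.0278])]
 rim 227 (np.int64(137), array([0.424 , 0.1843]), np.float64(0.0514))
[(0.62, [0.4477, 0.1931, 0.0313]), (0.59, [0.4135, 0.2168, 0.0482]), (0.48, [0.4146, 0.1932, 0.0317])]
```

View pics/t2c.png

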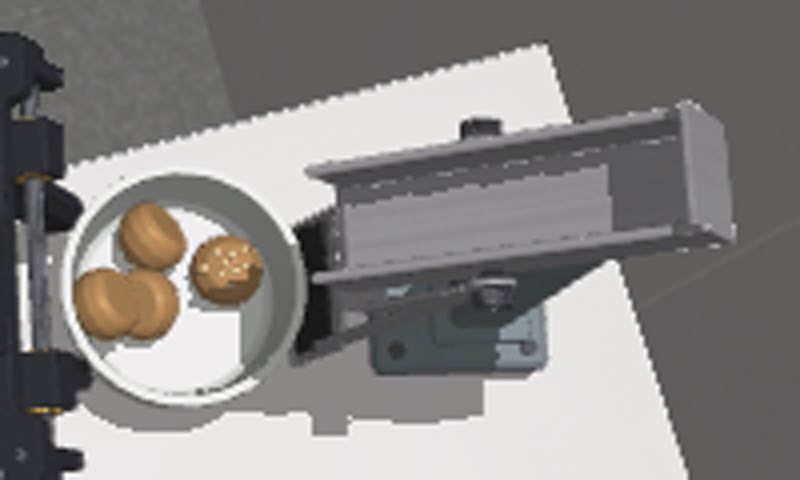

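All four biscuits lie in the dish (crop 85–260, 205–335). The force rose to 11 N and motion stopped, so the paddle is at its stop. I'll back off slowly so the dish follows the spring gently.

Request:
step_arm --motion '[{"dp":[3,0,-1.7],"twist":[0,0,0],"hand":0.36},{"dp":[7,0.2,-4],"twist":[0,0,0],"hand":0.36},{"dp":[11,0.4,-6.3],"twist":[0,0,0],"hand":0.36},{"dp":[15,0.6,-8.7],"twist":[0,0,0],"hand":0.36},{"dp":[19,0.8,-11],"twist":[0,0,0],"hand":0.36}]'

```text
clock: 9.52
tool_pos: [0.42, 0.2604, 0.0492]
eef_rot: [0.671, 0.695, -0.18, 0.186]
contact_force: [0.3, 1.2, -1.8]
opening: 0.68
finger_force: 0.9
```

Request:
step_arm --motion '[{"dp":[4,0.2,-2.3],"twist":[0,0,0],"hand":0.36},{"dp":[8,0.3,-4.6],"twist":[0,0,0],"hand":0.36},{"dp":[12,0.5,-6.9],"twist":[0,0,0],"hand":0.36},{"dp":[16,0.6,-9.2],"twist":[0,0,0],"hand":0.36},{"dp":[20,0.8,-11.5],"twist":[0,0,0],"hand":0.36}]'

```text
clock: 10.15
tool_pos: [0.4201, 0.2836, 0.0493]
eef_rot: [0.671, 0.695, -0.18, 0.186]
contact_force: [-0.1, -0.1, 0.3]
opening: 0.681
finger_force: 0.0
```

```bash
python3 e.py; python3 p.py .4205 .34 .049
```

```text
10.15 [0.4201 0.2836 0.0493] [-0.1 -0.1  0.3]
top [(0.96, [0.4178, 0.2143, 0.0145])]
 rim 823 (np.int64(508), array([0.4218, 0.2211]), np.float64(0.0518))
side [(0.63, [0.4007, 0.2013, 0.0319])]
 rim 273 (np.int64(157), array([0.4221, 0.221 ]), np.float64(0.0511))
at 10.35 [0.42   0.2835 0.0492] F [-0.8  0.6  0.4]
axes world->tool: x,y,z rows [[-0.032, 0.866, -0.499], [0.999, 0.036, -0.001], [0.017, -0.499, -0.866]]
dp [ 49.    2.5 -28. ] twist [ 0.001 -0.001  0.005]
```

Request:
step_arm --motion '[{"dp":[5,0.2,-2.9],"twist":[0,0,0],"hand":0.36},{"dp":[12,0.5,-7],"twist":[0,0,0],"hand":0.36},{"dp":[22,1,-13],"twist":[0,0,0],"hand":0.36},{"dp":[36,1.5,-21],"twist":[0,0,0],"hand":0.36},{"dp":[49,2.5,-28],"twist":[0,0,0],"hand":0.36}]'

```text
clock: 10.98
tool_pos: [0.4204, 0.3418, 0.0489]
eef_rot: [0.67, 0.696, -0.179, 0.185]
contact_force: [-0.4, 0.3, -0.7]
opening: 0.677
finger_force: 0.0
```

Request:
step_arm --motion '[{"dp":[0,0,-20],"twist":[0,0,0],"hand":0.36},{"dp":[-10,0,-50],"twist":[0,0,0],"hand":0.36},{"dp":[-25,0,-80],"twist":[0,0,0],"hand":0.36},{"dp":[-40,0,-100],"twist":[0,0,0],"hand":0.36},{"dp":[-40,0,-100],"twist":[0,0,0],"hand":0.36}]'

```text
clock: 11.6
tool_pos: [0.4209, 0.3566, 0.1571]
eef_rot: [0.671, 0.695, -0.178, 0.185]
contact_force: [-0.2, 0.3, -0.5]
opening: 0.68
finger_force: 0.0
```

```bash
python3 e.py; python3 - <<'E'
from h import *
s=snap("top","t3"); print(find("top",s,"biscuit_1"),find("top",s,"paddle"))
E
```

```text
11.6 [0.4209 0.3566 0.1571] [-0.2  0.3 -0.5]
top [(0.87, [0.4187, 0.215, 0.0126])]
 rim 774 (np.int64(526), array([0.422 , 0.2209]), np.float64(0.0519))
side [(0.96, [0.4081, 0.2124, 0.0336])]
 rim 415 (np.int64(260), array([0.423 , 0.2224]), np.float64(0.0518))
[(0.7, [0.4432, 0.233, 0.0269]), (0.63, [0.4172, 0.2285, 0.0298]), (0.62, [0.4117, 0.2537, 0.0481]), (0.54, [0.4338, 0.1986, 0.0298])] [(0.61, [0.4147, 0.145, 0.0737])]
```

View pics/t3.png

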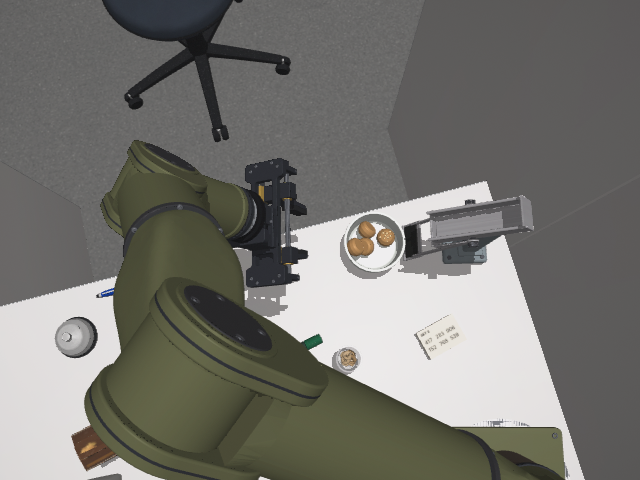

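View pics/last_side.png

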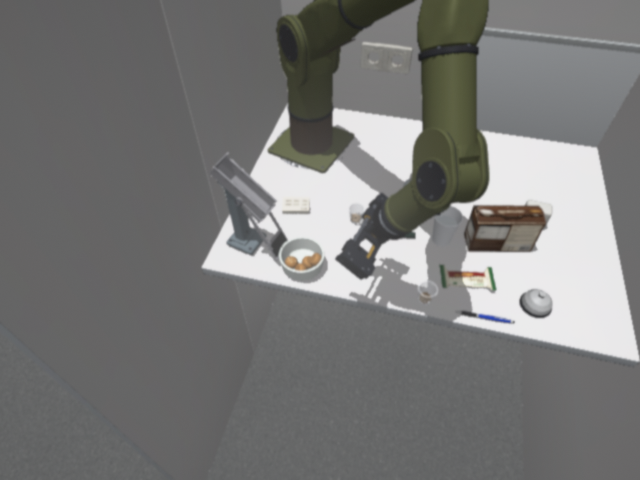

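The dish stands upright at (375,245) with four biscuits in it. The chute is empty, the gripper is clear, and the cup is untouched at side (427,293).

```bash
python3 -c "
from plant import r
print(r.finish_job())"
```

```text
the job is handed in; nothing more can be done
None
```

All four biscuits are in the dish, which stands upright on the worktop about 38 mm in front of the fully pressed position, where the returning paddle pushed it. The paddle was pressed to its stop with about 11 N at the wrist, the cup was not touched, and the job is handed in at about 12 s on the robot's clock; the hand-in returned no verdict.

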